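# Release the pan clamp and load the check weight

## Robot

A 6-joint arm with a two-finger parallel gripper is mounted at the origin on the work surface. World frame = base frame: x ahead of the robot, y to its left, z up, the work surface at z = 0. Lengths are in m, angles in degrees, forces in N, time in s.
With the tool pointing down it reaches from about 0.275 to 0.775 m from the base axis. Payload 14.6 kg.
Tool frame: the origin (TCP) lies at the very end of the fingers, on their centre line; the grasp point (between the pads) lies 19 mm behind it; z points along the fingers, y is the line along which they close (so a half turn about z gives the same grasp; the last joint's range is limited). The gripper opens to 85 mm and grips with 20 to 120 N. Pads are 22 mm wide; open, the fingers measure 114 mm over their backs; the gripper's body (76 mm by 85 mm) begins 54 mm behind the grasp point. The pads swing forward as they close: fully open they stand 13 mm farther back than shut.
Start: joints at [56.648, 15.075, -2.767, 72.158, 0, 81.102], TCP at [0.217, 0.478, 0.2] pointing down, gripper open.
Joint ranges: [-151.79, 151.79], [-50.71, 97.33], [-67.44, 78.34], [-121.81, 120.89], [-77.56, 73.72], [-180, 180]. Speed limits (degrees/s): [108.29, 108.29, 147.25, 159.86, 180, 180].

## Interface

Orientations are given as a 3x3 rotation matrix whose columns are the frame's x, y, z axes.
In Python, from plant import r gives the robot as it stands. The module is installed in compiled form; this text tells all that it offers.
- The arm moves only by the tool jog_arm, never from a script. Its argument "series" is a list of rows, each a list of 5 numbers: the closure, from 0 (fully open) to 1 (shut), then the shift along the world's x, y, z in mm, then the turn about the world's z in degrees. A call has 1 to 12 rows; each row shifts and turns the commanded pose from where the row before left it; what a row does not reach is not made up. A row lasts 1/12 s, in which the tool goes at most 41.7 mm and 7.16 degrees, less where a joint would pass 70% of its speed; a pose out of reach is approached as far as the arm can. A call is refused whole if a number of a shift passes 41.7 or a number of a turn 7.16, either way. A call with a gripper value outside its range is refused whole. The fingers move at their own pace and stop on an object; the grip force is fixed at half the most. Time passes only in rows, so rows that do not move let the fingers close. It gives the time, the measured TCP pose, the force, the opening and the grip force at its end, in the units of the state.
- r.get_obs(): the state, without advancing time (a new reading comes with each control period).
- r.read_camera(name): name is "scene" or "top"; returns (picture, depth): 400x640x3 uint8, red, green, blue; 400x640 float32, m along the optical axis (not along the pixel's ray), 0 where there is no reading.
- r.camera_info(name): a dict with "fx", "fy", "cx", "cy" (pixels), "position" and "orientation" of the camera in the world. Camera axes: x right, y up, looking along -z (the intrinsics and any distortion apply to the point x, -y, -z); pixel columns grow to the right and rows downward; lengths in m; the calibration is good to about 2 mm. A picture is of the moment at which its call begins. camera_info takes no time and is no camera call.
- r.sign_off(): hands the job in; it is judged then, once.
The state is a dict: "clock": time; "joint_pos": joint angles; "qvel": joint speeds; "joint_torque": joint torques, N m; "eef_pos": TCP position; "tcp_rot": TCP orientation; "contact_force": force on the tool from outside, world axes, zero at the start; "torque": the same for the moment, N m; "width": finger opening in m; "gripper_force": force on a finger pad.
Only numpy, scipy, OpenCV 4.12 (cv2) and the standard library are available. Lean on these libraries where they do the work, as an engineer would, in place of code of your own. Each camera call takes 0.05 s, during which the arm holds its last target. There are 200 camera calls.

## Task

Free the kitchen scale's pan by turning the lobed handwheel anticlockwise (seen from above) until its screw has come right out to its stop, which you must feel for, then stand the big brass ring weight in the middle of the black rubber mat on the pan and let go. The scale only stands on its feet, so let your hand rise with the wheel: do not drag, twist or lift the scale, do not lean on it, and leave the other weights and the scoop where they are.

Things in the scene. Friction and masses are not known exactly. Their poses are not given: they have to be found in the camera images.
- wheel_mid (a point): Centre of the black handwheel, half-way up, on the screw's axis; z up. 18 mm thick, eight round lobes, 66 mm over lobes, about 62 mm where flat fingers settle on two lobes each. Take it from above at any yaw (it turns up to 22 degrees to settle in the fingers). The point rises with the wheel but does not turn. Below the wheel 20 mm are free round its 22 mm neck; under that lies the clamp claw.
- scale: The kitchen scale: aluminium case 190 (x) by 280 (y) mm, top of case 38 mm above its feet, 2.1 kg in all, loose on a stone slab on four feet 140 by 210 mm apart: a twist of about 0.7 N m or an upward pull of about 10 N at the wheel can shift or lift it. Origin under the middle of the case, z up. In this frame the pan's centre is at (0, -50) mm, the wheel's axis at (0, +85) mm.
- mat_top (a point): Centre of the upper face of the round black rubber mat (100 mm across, 3 mm thick, 65 to 69 mm above the bench) on the round steel pan (130 mm across). The pan is on a spring: it comes up as much as 4 mm when freed and sinks 2 to 3 mm under the weight.
- weight_mid (a point): Centre (half-way up) of the check weight: stubby brass ring, the largest of the loose weights, 48 mm across, 14 mm hole, 34 mm tall, about 0.45 kg, standing upright on the bench.
- slab: Polished stone levelling slab, 210 (x) by 300 (y) mm, 12 mm thick, fixed to the bench; the scale stands on it. Origin under its middle.
- small_ring: Bystander: smaller brass ring weight, 34 mm across, 20 mm tall. Origin under its centre.
- knob_weight: Bystander: steel weight with a knob, 34 mm across, 60 mm tall. Origin under its centre.
- scoop: Bystander: chipped blue enamel scoop, 75 by 60 by 30 mm with a 90 mm handle. Origin under its bowl.
- screw_base (a point): Top of the fixed collar the screw comes out of, on the case, 60 mm above the bench, on the wheel's axis. Anticlockwise from above raises wheel, screw and claw about 4 mm per radian; drag about 0.12 N m. After 1.8 to 2.7 rad in all comes a dead stop, its place not given: feel for a turning moment of 0.3 to 0.4 N m. The 18 mm wide claw runs from here to the pan's rim and holds the pan down.
There are look-alikes about, which are no part of the job. Leave any purple look-alike of the part that bears weight_mid alone.

How it is judged (in metres and radians):
On the way:
1. the clamp screw is right out at its stop (to 0.5 mm of rise) while the check weight is still off the pan (z of wheel_mid in the frame of scale above 0.1003 m and horizontal distance between weight_mid and mat_top above 0.09 m), for 0.2 s.
At the end, for the whole second after the job is handed in: The clamp screw is right out at its stop (within 0.5 mm of rise, about 0.12 rad), and the big brass ring weight stands upright on the pan's rubber mat, its centre within 15 mm of the mat's centre, released (z of wheel_mid in the frame of scale above 0.1003 m and horizontal distance between weight_mid and mat_top below 0.015 m and z of weight_mid in the frame of mat_top between 0.014 and 0.02 m and angle between weight_mid's own z axis and vertical below 0.1 rad); the robot touches nothing.
It fails at once if the scale is dragged, twisted or carried more than 8 mm (distance of any of scale, screw_base from where it was at the start of the episode above 0.008 m).
It fails at once if the scale is tipped by more than about 2 degrees (angle between scale's own z axis and vertical above 0.035 rad).
It fails at once if the scale is leaned on: more than 60 N between it and the stone slab (its own weight is 21 N) (contact force between scale and slab above 60 N).
It fails at once if another weight or the scoop is moved more than 15 mm (distance of any of small_ring, knob_weight, scoop from where it was at the start of the episode above 0.015 m).
It also fails if it takes over 72 s, if anything falls off the work surface, if the arm or the gripper's body presses on something with over 40 N, if the wrist force passes 120 N, or if a joint passes its speed limit or range.

## Working session

There is one attempt and no reset: what is moved stays moved. The work goes in short steps, Python scripts to look and compute and a tool call to move; the robot and the scene stay as the last step left them, time stands still between calls to the robot, and variables do not carry over. Pictures are saved under pics/ and viewed, at most 11 in all, crops included, and the job is handed in when it is done.

Besides the shell and the picture viewer there is one more tool, called by a JSON object that holds its "method" and its "body". jog_arm: Moves the arm, as the interface text tells. Its arguments: {"type":"object","properties":{"series":{"type":"array","items":{"type":"array","items":{"type":"number"}}}},"required":["series"]}

```bash
mkdir -p pics; cat > h.py <<'E'
import numpy as np, cv2
from plant import r
def grab(n):
    p,d=r.read_camera(n); return p,d,r.camera_info(n)
def world(u,v,z,c):
    # depth along axis
    p=np.array([(u-c['cx'])/c['fx']*z,-(v-c['cy'])/c['fy']*z,-z])
    return np.array(c['position'])+np.array(c['orientation'])@p
def cloud(d,c):
    v,u=np.mgrid[0:d.shape[0],0:d.shape[1]]
    p=np.stack([(u-c['cx'])/c['fx']*d,-(v-c['cy'])/c['fy']*d,-d],-1)
    return p@np.array(c['orientation']).T+np.array(c['position'])
def onplane(u,v,h,c):
    R=np.array(c['orientation']);o=np.array(c['position'])
    k=R@np.array([(u-c['cx'])/c['fx'],-(v-c['cy'])/c['fy'],-1.])
    return o+k*(h-o[2])/k[2]
E
python3 - <<'E'
from h import *
for n in("scene","top"):
    p,d,c=grab(n); cv2.imwrite(f'pics/{n}1.png',p[...,::-1]); np.savez(f'{n}1.npz',p=p,d=d); print(n,c)
o=r.get_obs();print({k:np.round(v,3) for k,v in o.items()})
E
```

```text
scene {'fx': 384.8468146115441, 'fy': 384.8468146115441, 'cx': 324.00829460312036, 'cy': 191.89029218900572, 'position': array([0.96348898, 0.48367551, 0.7668163 ]), 'orientation': array([[-0.72763967, -0.48369613,  0.48639342],
       [ 0.68593359, -0.50689786,  0.5220629 ],
       [-0.00596802,  0.71350726,  0.70062242]])}
top {'fx': 390.0870810018141, 'fy': 390.0870810018141, 'cx': 321.43659318877826, 'cy': 200.59216768343512, 'position': array([ 3.81839500e-01, -7.79676212e-04,  1.05920946e+00]), 'orientation': array([[ 0.02386388,  0.98855471, -0.14896345],
       [-0.99970218,  0.02435808,  0.00149377],
       [ 0.00510513,  0.14888344,  0.98884157]])}
{'clock': np.float64(0.1), 'joint_pos': array([56.65 , 15.098, -2.8  , 72.157, -0.   , 81.101]), 'qvel': array([-0.018, -0.113,  0.166, -0.106, -0.009,  0.013]), 'joint_torque': array([ 4.0000e-03, -6.3858e+01,  3.8506e+01,  1.0000e-02, -0.0000e+00,
       -0.0000e+00]), 'eef_pos': array([0.217, 0.478, 0.199]), 'tcp_rot': array([[-0.91 ,  0.414, -0.001],
       [ 0.414,  0.91 , -0.001],
       [ 0.   , -0.001, -1.   ]]), 'contact_force': array([-0.395, -0.073, -0.746]), 'torque': array([-0.017, -0.006,  0.007]), 'gripper_force': np.float64(0.0), 'width': np.float64(0.085)}
```

View pics/top1.png

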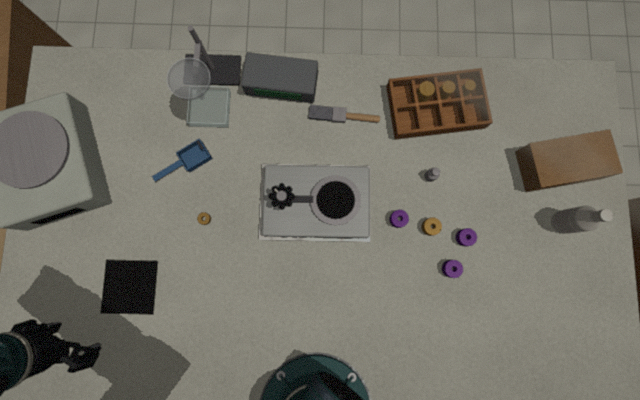

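View pics/scene1.png

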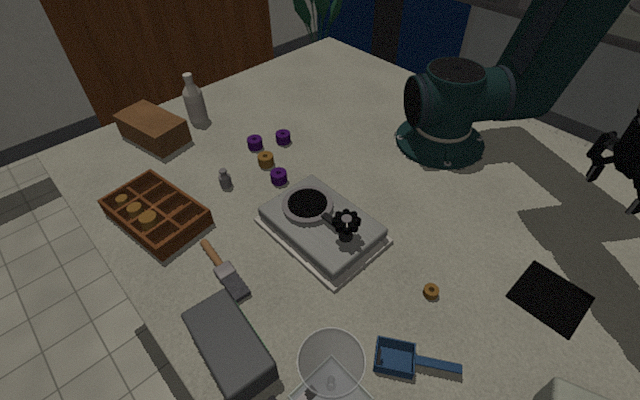

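The top view shows these candidates for the check weight:
- Brass ring at (432,226).
- Small brass ring at (204,218).
- Purple look-alikes at (399,218), (466,237) and (452,269).
- Brass discs in the tray at (427,89), (449,88) and (468,84).

I choose the brass ring at (432,226). The wheel is at (281,196), the mat at (336,199), the knob weight at (432,174) and the scoop at (197,155).

```bash
python3 - <<'E'
from h import *
D=np.load('top1.npz');p,d=D['p'],D['d'];c=r.camera_info('top');P=cloud(d,c);hsv=cv2.cvtColor(p,cv2.COLOR_RGB2HSV)
def comp(mask,u,v,w):
    m=np.zeros(mask.shape,bool);m[v-w:v+w,u-w:u+w]=mask[v-w:v+w,u-w:u+w];return m
br=cv2.inRange(hsv,(10,100,60),(30,255,255))>0
for nm,u,v in(('big',432,226),('small',204,218)):
    m=comp(br,u,v,16);q=P[m];q=q[q[:,2]>.0];zt=np.percentile(q[:,2],80);t=q[q[:,2]>zt-.006]
    ct,rad=cv2.minEnclosingCircle(t[:,:2].astype(np.float32));print(nm,zt,ct,rad,t.mean(0))
dark=hsv[...,2]<45
for nm,u,v in(('mat',336,199),('wheel',281,196)):
    m=comp(dark,u,v,24 if nm=='mat' else 17);q=P[m];zt=np.median(q[:,2]);t=q[abs(q[:,2]-zt)<.006]
    ct,rad=cv2.minEnclosingCircle(t[:,:2].astype(np.float32));print(nm,zt,ct,rad,t.mean(0),np.percentile(q[:,2],[5,50,90,99]))
    if nm=='mat':
        cs,_=cv2.findContours(m.astype(np.uint8),0,1);k=max(cs,key=cv2.contourArea);e=cv2.fitEllipse(k);print(e,onplane(*e[0],.066,c))
# case top
m=(abs(P[...,2]-.050)<.006);m[:,:250]=0;m[:,380:]=0;m[:155]=0;m[245:]=0
print('case',cv2.minAreaRect(P[m][:,:2].astype(np.float32)),np.median(P[m][:,2]))
crop=[cv2.resize(p[y:y+60,x:x+80],None,fx=5,fy=5,interpolation=2) for x,y in((392,196),(245,166))]
cv2.imwrite('pics/crop1.png',np.hstack(crop)[...,::-1])
# scene view
D=np.load('scene1.npz');p,d=D['p'],D['d'];c=r.camera_info('scene');P=cloud(d,c);hsv=cv2.cvtColor(p,cv2.COLOR_RGB2HSV)
q=P[comp(cv2.inRange(hsv,(10,100,60),(30,255,255))>0,265,158,12)];zt=np.percentile(q[:,2],95);t=q[q[:,2]>zt-.006];print('S big',zt,t.mean(0))
dk=hsv[...,2]<45
q=P[comp(dk,307,203,26)];q=q[abs(q[:,2]-np.median(q[:,2]))<.005];print('S mat',cv2.minEnclosingCircle(q[:,:2].astype(np.float32)),np.median(q[:,2]))
q=P[comp(dk,346,220,18)];print('S wheel',np.percentile(q[:,2],[5,50,90,99]));t=q[q[:,2]>np.percentile(q[:,2],95)-.012];print(cv2.minEnclosingCircle(t[:,:2].astype(np.float32)))
E
```

```text
big 0.03477701773048647 (0.43434688448905945, -0.15870629251003265) 0.1665266752243042 [ 0.47482253 -0.29229054  0.04713227]
small 0.021206657245964468 (0.48360827565193176, 0.3118913769721985) 0.016262223944067955 [0.48327886 0.31221519 0.01989373]
mat 0.06830537273092052 (0.5349094867706299, -0.03737828880548477) 0.04815559834241867 [ 0.5348179  -0.03735507  0.06822356] [0.06531984 0.06830537 0.0705133  0.07227203]
((335.0940856933594, 199.52613830566406), (35.6384162902832, 36.444698333740234), 101.65071105957031) [ 0.53510436 -0.03739043  0.066     ]
wheel 0.11418815035909435 (0.5339160561561584, 0.09616420418024063) 0.031023573130369186 [0.53155528 0.09581401 0.1141593 ] [0.10996888 0.11418815 0.11631201 0.11797112]
case ((0.5343197584152222, 0.012164458632469177), (0.1909615844488144, 0.2795145511627197), 0.3639160692691803) 0.049705415703621636
S big 0.03823222273439386 [ 0.48242267 -0.28989177  0.0425402 ]
S mat ((0.5393878817558289, -0.014517591334879398), 0.07286319136619568) 0.07041121011141216
S wheel [0.06148528 0.11467669 0.11717802 0.11820478]
((0.7392591834068298, 0.27831730246543884), 0.304157555103302)
```

View pics/crop1.png

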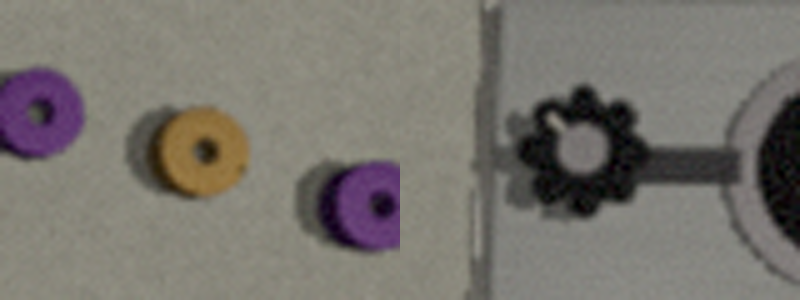

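The crop shows the brass ring with its purple neighbours, which confirms the choice. The wheel's lobes lie at about 0° and 45°, so the gaps are at ±22.5°. I'll go above the wheel with the closing line at about -22°.

{"method": "jog_arm", "body": {"series": [[0,26.4,-31.8,0,-7.15],[0,26.4,-31.8,0,-7.15],[0,26.4,-31.8,0,-7.15],[0,26.4,-31.8,0,-7.15],[0,26.4,-31.8,0,-7.15],[0,26.4,-31.8,0,-7.15],[0,26.4,-31.8,0,-7.15],[0,26.4,-31.8,0,-7.15],[0,26.4,-31.8,0,-7.15],[0,26.4,-31.8,0,-7.15],[0,26.4,-31.8,0,-7.15],[0,26.4,-31.8,0,-7.15]]}}

```text
clock: 1.1
eef_pos: [0.535, 0.0943, 0.1997]
tcp_rot: [[0.352, 0.936, -0.0], [0.936, -0.352, 0.0], [-0.0, -0.0, -1.0]]
contact_force: [1.1, 1.2, 0.5]
width: 0.0855
gripper_force: 0.0
```

```bash
python3 - <<'E'
from h import *
c=r.camera_info('top')
D=np.load('top1.npz');hsv=cv2.cvtColor(D['p'],cv2.COLOR_RGB2HSV)
m=cv2.inRange(hsv,(10,90,50),(30,255,255));m[:, :420]=0;m[:,448:]=0;m[:212]=0;m[240:]=0
k=max(cv2.findContours(m,0,1)[0],key=cv2.contourArea);e=cv2.minEnclosingCircle(k);print(e)
print('big@34',onplane(433.1,226.1,.034,c),onplane(*e[0],.025,c),'hub',onplane(281.6,195.6,.115,c))
D=np.load('scene1.npz');hsv=cv2.cvtColor(D['p'],cv2.COLOR_RGB2HSV);c=r.camera_info('scene')
m=cv2.inRange(hsv,(10,90,50),(30,255,255));m[:, :253]=0;m[:,278:]=0;m[:146]=0;m[172:]=0
k=max(cv2.findContours(m,0,1)[0],key=cv2.contourArea);e=cv2.minEnclosingCircle(k);print(e,onplane(*e[0],.02,c))
print({k:np.round(v,3) for k,v in r.get_obs().items()})
E
```

```text
((431.34210205078125, 226.5), 9.97632122039795)
big@34 [ 0.47556059 -0.29818321  0.034     ] [ 0.47520396 -0.29609522  0.025     ] hub [0.53404545 0.09571058 0.115     ]
((265.0172424316406, 159.14654541015625), 9.342500686645508) [ 0.47728558 -0.29976098  0.02      ]
{'clock': np.float64(1.1), 'joint_pos': array([ 1.39900e+00,  1.68900e+01, -1.87000e-01,  7.29400e+01,
        4.00000e-03,  1.12025e+02]), 'qvel': array([-42.923,  23.176,  33.402,  10.032,   0.11 ,  42.515]), 'joint_torque': array([  6.84 , -73.994,  33.95 ,  -0.344,  -0.179,  -1.693]), 'eef_pos': array([0.535, 0.094, 0.2  ]), 'tcp_rot': array([[ 0.352,  0.936, -0.   ],
       [ 0.936, -0.352,  0.   ],
       [-0.   , -0.   , -1.   ]]), 'contact_force': array([1.127, 1.168, 0.454]), 'torque': array([ 0.052, -0.076, -0.042]), 'gripper_force': np.float64(0.0), 'width': np.float64(0.085)}
```

{"method": "jog_arm", "body": {"series": [[0,0,0,-30,0],[0,0,0,-30,0],[0,0,0,0,0],[0,0,0,0,0],[0,0,0,0,0]]}}

```text
clock: 1.52
eef_pos: [0.5344, 0.0966, 0.1413]
tcp_rot: [[0.346, 0.938, 0.001], [0.938, -0.346, 0.0], [0.0, 0.001, -1.0]]
contact_force: [-0.2, -0.5, 0.3]
width: 0.0854
gripper_force: 0.0
```

```bash
python3 - <<'E'
from h import *
o=r.get_obs();print({k:np.round(o[k],4) for k in('eef_pos','contact_force','torque','qvel')},np.degrees(np.arctan2(o['tcp_rot'][1,1],o['tcp_rot'][0,1])))
p,d,c=grab('scene');cv2.imwrite('pics/s2.png',cv2.resize(p[130:290,230:450],None,fx=3.5,fy=3.5,interpolation=2)[...,::-1])
E
```

```text
{'eef_pos': array([0.5344, 0.0966, 0.1413]), 'contact_force': array([-0.1783, -0.5227,  0.3089]), 'torque': array([-0.0814, -0.0498, -0.0475]), 'qvel': array([ 0.1862, -0.7359,  0.865 , -0.1576,  0.0144,  0.0672])} -20.217712401633616
```

View pics/s2.png

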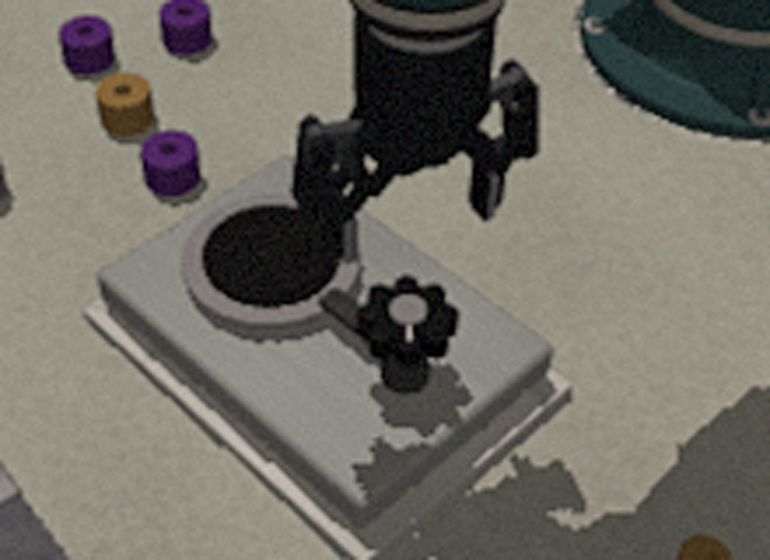

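The image shows the open fingers above the wheel, which is at (407,320) in the crop, straddling it. I'll descend about 60 mm.

{"method": "jog_arm", "body": {"series": [[0,0,0,-20,0],[0,0,0,-15,0],[0,0,0,-10,0],[0,0,0,-8,0],[0,0,0,-7,0],[0,0,0,0,0],[0,0,0,0,0],[0.1,0,0,0,0],[0.15,0,0,0,0],[0.2,0,0,0,0],[0.2,0,0,0,0]]}}

```text
clock: 2.48
eef_pos: [0.5343, 0.0963, 0.0802]
tcp_rot: [[0.346, 0.938, 0.0], [0.938, -0.346, 0.0], [0.0, 0.0, -1.0]]
contact_force: [-0.7, -0.4, -0.1]
width: 0.0684
gripper_force: 0.0
```

```bash
cat > s.py <<'E'
from h import *
o=r.get_obs();print({k:np.round(o[k],4).tolist() for k in('clock','eef_pos','contact_force','torque','width','gripper_force')},np.degrees(np.arctan2(o['tcp_rot'][1,1],o['tcp_rot'][0,1])), o['joint_pos'][5])
E
python3 s.py
```

```text
{'clock': 2.4833, 'eef_pos': [0.5343, 0.0963, 0.0802], 'contact_force': [-0.7342, -0.377, -0.1135], 'torque': [0.0365, -0.0063, -0.0077], 'width': 0.0684, 'gripper_force': 0.0} -20.255185273466495 111.87163981175115
```

{"method": "jog_arm", "body": {"series": [[0.22,0,0,0,0],[0.22,0,0,0,0],[0.24,0,0,0,0],[0.24,0,0,0,0],[0.26,0,0,0,0],[0.26,0,0,0,0]]}}

```text
clock: 2.98
eef_pos: [0.5341, 0.0963, 0.0799]
tcp_rot: [[0.346, 0.938, -0.0], [0.938, -0.346, 0.0], [0.0, -0.0, -1.0]]
contact_force: [-0.2, 0.3, -0.1]
width: 0.0635
gripper_force: 0.0
```

```bash
python3 s.py
```

```text
{'clock': 2.9833, 'eef_pos': [0.5341, 0.0963, 0.0799], 'contact_force': [-0.1524, 0.3447, -0.0907], 'torque': [0.0044, 0.0037, -0.0726], 'width': 0.0635, 'gripper_force': 0.0} -20.25334008829107 111.8693746470754
```

{"method": "jog_arm", "body": {"series": [[0.28,0,0,0,0],[0.3,0,0,0,0],[0.33,0,0,0,0],[0.4,0,0,0,0],[0.4,0,0,0,0],[0.4,0,0,0,0]]}}

```text
clock: 3.48
eef_pos: [0.5341, 0.0963, 0.0799]
tcp_rot: [[0.346, 0.938, -0.0], [0.938, -0.346, -0.0], [-0.0, -0.0, -1.0]]
contact_force: [-0.4, 1.1, -0.0]
width: 0.0514
gripper_force: 0.0
```

```bash
python3 s.py
```

```text
{'clock': 3.4833, 'eef_pos': [0.5341, 0.0963, 0.0799], 'contact_force': [-0.3615, 1.0568, -0.0108], 'torque': [-0.0094, 0.0056, -0.0542], 'width': 0.0514, 'gripper_force': 0.0} -20.25340926251148 111.86961910381609
```

```bash
python3 - <<'E'
from h import *
p,d,c=grab('scene');cv2.imwrite('pics/s3.png',cv2.resize(p[150:270,270:430],None,fx=5,fy=5,interpolation=2)[...,::-1])
E
```

```text
(no output)
```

View pics/s3.png

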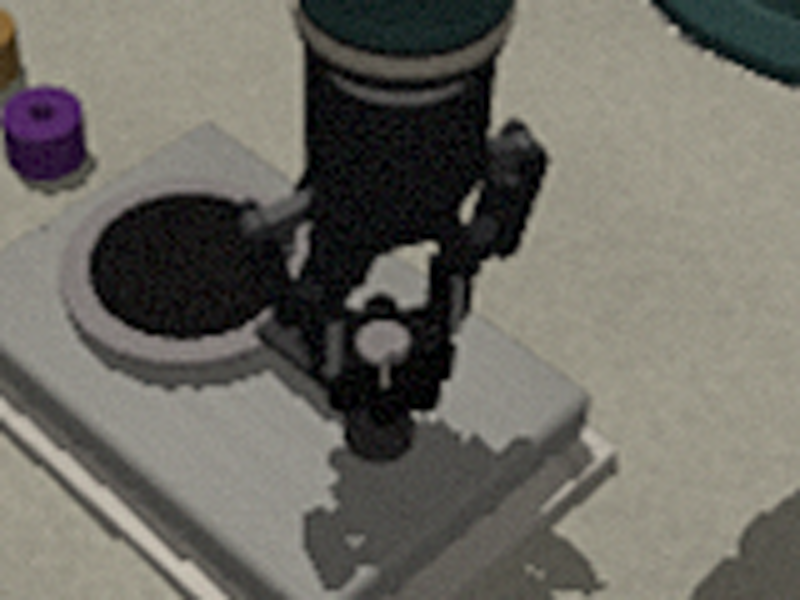

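```bash
python3 - <<'E'
from h import *
p,d,c=grab('scene');P=cloud(d,c)
np.set_printoptions(linewidth=220)
for k,nm in((0,'x'),(1,'y'),(2,'z')):
    print(nm)
    for v in range(200,240,2): print(v,(P[v,332:364:2,k]*1000).astype(int))
E
```

```text
x
200 [559 559 559 554 560 558 555 544 441 403 399 397 504 505 520 511]
202 [963 561 563 559 562 559 555 450 448 444 403 399 505 505 509 509]
204 [561 556 563 565 563 558 461 457 453 449 446 440 504 508 507 509]
206 [564 560 566 566 563 558 466 461 457 453 450 447 506 507 511 508]
208 [570 565 567 563 557 474 469 509 464 459 456 452 505 508 510 506]
210 [573 571 568 562 482 478 517 514 513 463 461 456 504 509 963 506]
212 [571 572 569 563 530 526 523 521 516 513 510 508 506 509 511 506]
214 [570 571 567 561 536 532 529 527 524 518 515 511 508 507 511 506]
216 [570 568 566 561 537 537 534 529 527 523 519 516 512 509 510 457]
218 [569 566 566 561 541 541 538 537 533 530 523 520 517 514 510 462]
220 [569 567 565 561 548 545 542 540 535 533 528 524 521 517 515 466]
222 [556 566 567 561 551 547 547 541 538 534 531 528 526 519 516 471]
224 [541 559 566 559 555 552 550 546 542 537 536 532 529 525 514 476]
226 [534 543 566 563 559 555 552 550 547 544 540 538 534 530 486 480]
228 [538 536 564 564 561 555 557 555 552 548 539 539 535 527 490 486]
230 [542 539 565 565 561 556 557 556 553 548 540
[... 2357 characters left out ...]
113 118 119 122 120 121 115 116 116 116 116  51]
220 [131 132 134 133 118 117 117 120 117 119 116 116 116 114 116  50]
222 [103 124 130 126 116 114 119 114 116 115 114 115 116 111 111  51]
224 [ 71 105 123 116 115 116 118 115 115 112 115 115 115 114 101  52]
226 [ 52  72 115 116 115 114 114 116 116 116 115 117 116 114  53  49]
228 [ 51  53 106 111 112 107 115 116 117 116 108 112 111 104  52  51]
230 [ 51  52 101 107 105 101 108 112 113 110 102 104 103  51  48  49]
232 [ 52  51  53  50  68  79 102 106 108 102  60  53  52  52  51  53]
234 [53 51 49 51 61 74 76 98 97 73 64 53 51 53 49 52]
236 [52 51 51 50 60 65 69 70 67 59 61 53 50 51 53 51]
238 [52 51 51 51 55 60 61 62 59 63 54 53 51 51 52 53]
```

The fingers closed to 51 mm without touching, and depth shows their inner faces at ±25 mm above z≈0.12, so the tips seem to be above the wheel. I'll rise a little and measure where the tips really are relative to the TCP.

{"method": "jog_arm", "body": {"series": [[0.4,0,0,25,0],[0.4,0,0,25,0],[0.4,0,0,0,0],[0.4,0,0,0,0],[0.4,0,0,0,0]]}}

```text
clock: 4.0
eef_pos: [0.534, 0.0963, 0.1294]
tcp_rot: [[0.346, 0.938, -0.0], [0.938, -0.346, -0.0], [-0.0, -0.0, -1.0]]
contact_force: [-0.6, 0.3, -0.2]
width: 0.0514
gripper_force: 0.0
```

```bash
python3 s.py; python3 - <<'E'
from h import *
p,d,c=grab('scene');P=cloud(d,c);o=r.get_obs();t=np.array(o['eef_pos']);R=np.array(o['tcp_rot'])
L=(P-t)@R  # tool coords
m=(abs(L[...,1])<.05)&(abs(L[...,0])<.02)&(P[...,2]>.119)&(P[...,2]<.25)
for s in(1,-1):
    q=L[m&(s*L[...,1]>.015)];print(s,len(q),'tip z tool',np.sort(q[:,2])[-12:].round(4)); 
    e=q[q[:,2]>np.percentile(q[:,2],80)];print(e.mean(0),e[:,1].min(),e[:,1].max())
cv2.imwrite('pics/s4.png',cv2.resize(p[130:270,260:440],None,fx=4,fy=4,interpolation=2)[...,::-1])
E
```

```text
{'clock': 4.0, 'eef_pos': [0.534, 0.0963, 0.1294], 'contact_force': [-0.6146, 0.3258, -0.2267], 'torque': [-0.0334, 0.0233, 0.0508], 'width': 0.0514, 'gripper_force': 0.0} -20.254649625906975 111.87007918210335
1 327 tip z tool [-0.0458 -0.0455 -0.0453 -0.0443 -0.0439 -0.0432 -0.0432 -0.0425 -0.0401
 -0.0396 -0.0363  0.01  ]
[ 0.00526925  0.03173385 -0.05235544] 0.015335515941063424 0.038165237994366774
-1 271 tip z tool [-0.0424 -0.0421 -0.042  -0.0419 -0.0416 -0.0405 -0.0397 -0.0397 -0.0384
 -0.0376 -0.0368 -0.0362]
[ 0.00225598 -0.02947315 -0.04794683] -0.04156073713960439 -0.026630127482748282
```

View pics/s4.png

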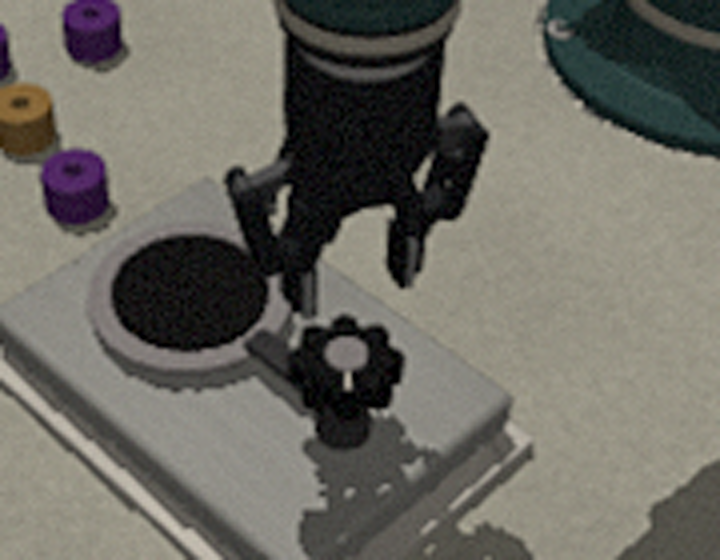

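The fingers end about 38 mm above the reported TCP at this opening: the tips are at (405,280) and (305,310) in the crop, clearly above the wheel at (348,360). So the reported TCP z is too low for the true tips by that much. I'll correct for this, open, and go deeper with force checks.

{"method": "jog_arm", "body": {"series": [[0,0,0,0,0],[0,0,0,0,0],[0,0,0,0,0],[0,0,0,-15,0],[0,0,0,-15,0],[0,0,0,-15,0],[0,0,0,-10,0],[0,0,0,-8,0],[0,0,0,-6,0],[0,0,0,0,0],[0,0,0,0,0]]}}

```text
clock: 4.97
eef_pos: [0.5342, 0.0963, 0.061]
tcp_rot: [[0.346, 0.938, -0.0], [0.938, -0.346, 0.0], [-0.0, -0.0, -1.0]]
contact_force: [-0.8, 0.4, 0.9]
width: 0.0854
gripper_force: 0.0
```

```bash
python3 s.py
```

```text
{'clock': 4.9667, 'eef_pos': [0.5342, 0.0963, 0.061], 'contact_force': [-0.8368, 0.4179, 0.8798], 'torque': [0.0209, 0.0357, 0.0251], 'width': 0.0854, 'gripper_force': 0.0} -20.254484281750404 111.87098662439261
```

{"method": "jog_arm", "body": {"series": [[0.1,0,0,-3,0],[0.15,0,0,-3,0],[0.2,0,0,-3,0],[0.2,0,0,-2,0],[0.22,0,0,0,0],[0.22,0,0,0,0],[0.22,0,0,0,0]]}}

```text
clock: 5.55
eef_pos: [0.5342, 0.0963, 0.05]
tcp_rot: [[0.346, 0.938, 0.0], [0.938, -0.346, -0.0], [0.0, 0.0, -1.0]]
contact_force: [-0.0, 0.0, -0.3]
width: 0.0668
gripper_force: 0.0
```

```bash
python3 s.py;  python3 - <<'E'
from h import *
p,d,c=grab('scene');P=cloud(d,c);o=r.get_obs();t=np.array(o['eef_pos']);R=np.array(o['tcp_rot'])
L=(P-t)@R
m=(abs(L[...,0])<.025)&(abs(L[...,1])>.0)&(abs(L[...,1])<.06)&(P[...,2]>.08)&(P[...,2]<.25)
for s in(1,-1):
    q=L[m&(s*L[...,1]>.028)];print(s,len(q),'low z world',(t[2]-np.sort(q[:,2])[-12:]).round(4))
cv2.imwrite('pics/s5.png',cv2.resize(p[150:270,270:430],None,fx=5,fy=5,interpolation=2)[...,::-1])
E
```

```text
{'clock': 5.55, 'eef_pos': [0.5342, 0.0963, 0.05], 'contact_force': [-0.03, 0.0261, -0.2693], 'torque': [-0.0408, -0.0157, 0.028], 'width': 0.0668, 'gripper_force': 0.0} -20.251760004767668 111.8695864220119
1 603 low z world [0.1005 0.1004 0.1003 0.099  0.0987 0.0978 0.0973 0.0966 0.0958 0.0946
 0.0942 0.0908]
-1 343 low z world [0.1009 0.0989 0.0983 0.098  0.0971 0.0968 0.0965 0.095  0.0942 0.094
 0.0935 0.0932]
```

View pics/s5.png

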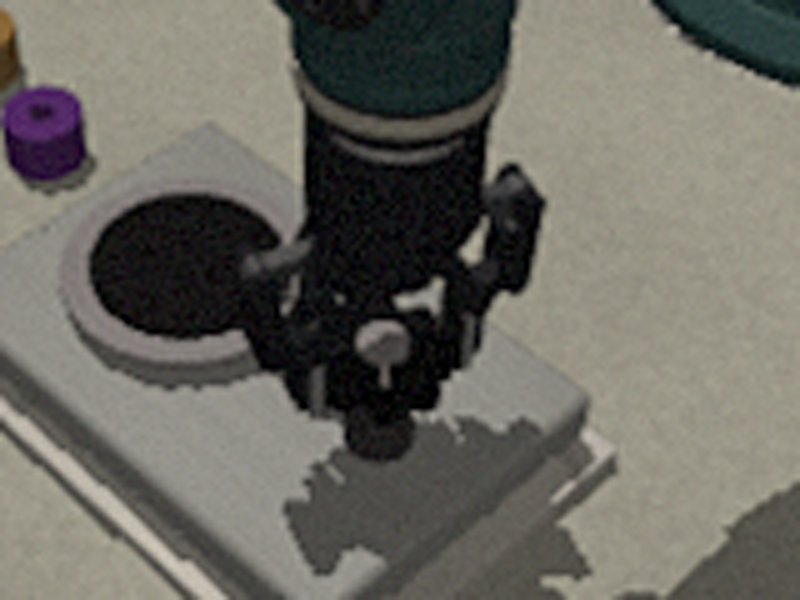

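Now the fingers stand outside the wheel on both sides, at (320,385) and (470,340) in the crop, with tips at about z 0.092. I'll close.

{"method": "jog_arm", "body": {"series": [[0.24,0,0,0,0],[0.26,0,0,0,0],[0.28,0,0,0,0],[0.3,0,0,0,0],[0.35,0,0,0,0],[0.35,0,0,0,0],[0.35,0,0,0,0]]}}

```text
clock: 6.18
eef_pos: [0.5353, 0.0961, 0.0508]
tcp_rot: [[0.347, 0.938, 0.003], [0.938, -0.347, -0.0], [0.0, 0.003, -1.0]]
contact_force: [2.7, -3.9, 8.4]
width: 0.0607
gripper_force: 62.7
```

```bash
python3 s.py
```

```text
{'clock': 6.1833, 'eef_pos': [0.5353, 0.0961, 0.0508], 'contact_force': [2.7461, -3.8721, 8.3738], 'torque': [-0.475, -0.6102, -0.1809], 'width': 0.0607, 'gripper_force': 62.7006} -20.275278448626693 111.87940853338543
```

{"method": "jog_arm", "body": {"series": [[0.35,0.7,-0.3,0.6,0],[0.35,0,0,0.28,4],[0.35,0,0,0.28,4],[0.35,0,0,0.28,4],[0.35,0,0,0,0],[0.35,0,0,0,0]]}}

```text
clock: 6.68
eef_pos: [0.5353, 0.096, 0.0516]
tcp_rot: [[0.146, 0.989, 0.001], [0.989, -0.146, -0.0], [0.0, 0.001, -1.0]]
contact_force: [2.6, -1.4, 5.1]
width: 0.0606
gripper_force: 64.9
```

```bash
python3 s.py
```

```text
{'clock': 6.6833, 'eef_pos': [0.5353, 0.096, 0.0516], 'contact_force': [2.6462, -1.4295, 5.1462], 'torque': [-0.156, -0.601, 0.1375], 'width': 0.0606, 'gripper_force': 64.9224} -8.370473048791952 99.95207241296815
```

{"method": "jog_arm", "body": {"series": [[0.35,0,0,0.28,4],[0.35,0,0,0.28,4],[0.35,0,0,0.28,4],[0.35,0,0,0.28,4],[0.35,0,0,0.28,4],[0.35,0,0,0.28,4]]}}

```text
clock: 7.18
eef_pos: [0.5355, 0.096, 0.0533]
tcp_rot: [[-0.272, 0.962, 0.001], [0.962, 0.272, 0.0], [-0.0, 0.001, -1.0]]
contact_force: [4.6, -1.1, 3.6]
width: 0.0606
gripper_force: 65.2
```

```bash
python3 s.py
```

```text
{'clock': 7.1833, 'eef_pos': [0.5355, 0.096, 0.0533], 'contact_force': [4.5585, -1.0741, 3.5693], 'torque': [-0.0523, -0.7731, -0.1486], 'width': 0.0606, 'gripper_force': 65.175} 15.77643994432665 75.80184341212502
```

{"method": "jog_arm", "body": {"series": [[0.35,0.6,0,0.28,4],[0.35,0,0,0.28,4],[0.35,0,0,0.28,4],[0.35,0,0,0.28,4],[0.35,0,0,0.28,4],[0.35,0,0,0.28,4],[0.35,0,0,0.28,4],[0.35,0,0,0.28,4],[0.35,0,0,0.28,4],[0.35,0,0,0.28,4]]}}

```text
clock: 8.02
eef_pos: [0.5358, 0.0962, 0.0561]
tcp_rot: [[-0.827, 0.562, 0.001], [0.562, 0.827, 0.0], [-0.0, 0.001, -1.0]]
contact_force: [1.1, 0.3, 5.1]
width: 0.0606
gripper_force: 65.2
```

```bash
python3 s.py
```

```text
{'clock': 8.0167, 'eef_pos': [0.5358, 0.0962, 0.0561], 'contact_force': [1.1478, 0.2535, 5.1295], 'torque': [0.197, -0.3828, -0.208], 'width': 0.0606, 'gripper_force': 65.2275} 55.7843743517188 35.798831927034726
```

{"method": "jog_arm", "body": {"series": [[0.35,0,0,0.21,3],[0.35,0,0,0.21,3],[0.35,0,0,0.21,3],[0.35,0,0,0.21,3],[0.35,0,0,0.21,3],[0.35,0,0,0.21,3]]}}

```text
clock: 8.52
eef_pos: [0.5358, 0.0963, 0.0574]
tcp_rot: [[-0.96, 0.28, 0.001], [0.28, 0.96, 0.001], [-0.001, 0.001, -1.0]]
contact_force: [2.3, 1.4, 6.3]
width: 0.0605
gripper_force: 65.2
```

```bash
python3 s.py
```

```text
{'clock': 8.5167, 'eef_pos': [0.5358, 0.0963, 0.0574], 'contact_force': [2.2549, 1.4018, 6.3425], 'torque': [0.3451, -0.4507, -0.1837], 'width': 0.0605, 'gripper_force': 65.2031} 73.74023509237055 17.846741055363317
```

{"method": "jog_arm", "body": {"series": [[0.35,0,0,0.14,2],[0.35,0,0,0.14,2],[0.35,0,0,0.14,2]]}}

```text
clock: 8.77
eef_pos: [0.5358, 0.0963, 0.0578]
tcp_rot: [[-0.984, 0.179, 0.001], [0.179, 0.984, 0.001], [-0.001, 0.001, -1.0]]
contact_force: [2.4, 1.8, 5.3]
width: 0.0606
gripper_force: 65.2
```

```bash
python3 s.py
```

```text
{'clock': 8.7667, 'eef_pos': [0.5358, 0.0963, 0.0578], 'contact_force': [2.3572, 1.8023, 5.3238], 'torque': [0.4408, -0.3728, -0.1336], 'width': 0.0606, 'gripper_force': 65.195} 79.69346060875644 11.896697060268115
```

{"method": "jog_arm", "body": {"series": [[0.35,0,0,0.1,1.5],[0.35,0,0,0.1,1.5],[0.35,0,0,0.1,1.5]]}}

```text
clock: 9.02
eef_pos: [0.5358, 0.0963, 0.0581]
tcp_rot: [[-0.995, 0.102, 0.001], [0.102, 0.995, 0.001], [-0.001, 0.001, -1.0]]
contact_force: [2.5, 1.6, 6.3]
width: 0.0605
gripper_force: 65.2
```

```bash
python3 s.py
```

```text
{'clock': 9.0167, 'eef_pos': [0.5358, 0.0963, 0.0581], 'contact_force': [2.5013, 1.5569, 6.3474], 'torque': [0.4514, -0.3522, -0.1025], 'width': 0.0605, 'gripper_force': 65.1954} 84.16752591153882 7.421164550275559
```

{"method": "jog_arm", "body": {"series": [[0.35,0.3,0.2,0.15,1.5],[0.35,0,0,0.1,1.5]]}}

```text
clock: 9.18
eef_pos: [0.5358, 0.0964, 0.0583]
tcp_rot: [[-0.999, 0.049, 0.0], [0.049, 0.999, 0.0], [-0.0, 0.0, -1.0]]
contact_force: [1.0, 0.3, 7.0]
width: 0.0607
gripper_force: 65.2
```

```bash
python3 s.py
```

```text
{'clock': 9.1833, 'eef_pos': [0.5358, 0.0964, 0.0583], 'contact_force': [0.9764, 0.3432, 7.0334], 'torque': [0.1554, -0.0584, -0.2022], 'width': 0.0607, 'gripper_force': 65.2147} 87.16371021820228 4.442959475483534
```

{"method": "jog_arm", "body": {"series": [[0.35,0,0,0.12,1.5],[0.35,0,0,0.12,1.5],[0.35,0,0,0.12,1.5]]}}

```text
clock: 9.43
eef_pos: [0.5357, 0.0964, 0.0585]
tcp_rot: [[-1.0, -0.027, -0.0], [-0.027, 1.0, 0.001], [0.0, 0.001, -1.0]]
contact_force: [-1.3, 1.6, 4.7]
width: 0.0606
gripper_force: 65.7
```

```bash
python3 s.py
```

```text
{'clock': 9.4333, 'eef_pos': [0.5357, 0.0964, 0.0585], 'contact_force': [-1.2719, 1.5634, 4.7011], 'torque': [0.3025, 0.4572, -2.0419], 'width': 0.0606, 'gripper_force': 65.6954} 91.57298954100654 0.026102318531349547
```

The moment jumped to -2 N m, which is past the stop. I'll back off at once.

{"method": "jog_arm", "body": {"series": [[0.35,0,0,0,-1],[0.35,0,0,0,-0.5]]}}

```text
clock: 9.6
eef_pos: [0.5355, 0.0964, 0.0584]
tcp_rot: [[-1.0, 0.0, -0.0], [0.0, 1.0, 0.001], [0.0, 0.001, -1.0]]
contact_force: [-0.7, 0.3, 5.4]
width: 0.0603
gripper_force: 65.3
```

```bash
python3 s.py;python3 - <<'E'
from h import *
p,d,c=grab('top');P=cloud(d,c)
m=(abs(P[...,2]-.050)<.006);m[:,:250]=0;m[:,380:]=0;m[:155]=0;m[245:]=0
print('case',cv2.minAreaRect(P[m][:,:2].astype(np.float32)))
E
```

```text
{'clock': 9.6, 'eef_pos': [0.5355, 0.0964, 0.0584], 'contact_force': [-0.6649, 0.2736, 5.3936], 'torque': [0.2967, 0.0839, -0.8319], 'width': 0.0603, 'gripper_force': 65.3083} 89.98690621081087 1.6131384383357632
case ((0.5347684621810913, -0.028148524463176727), (0.19103720784187317, 0.19912025332450867), 0.45359548926353455)
```

{"method": "jog_arm", "body": {"series": [[0.35,0,0,0,-0.5],[0.35,0,0,0,0]]}}

```text
clock: 9.82
eef_pos: [0.5355, 0.0964, 0.0584]
tcp_rot: [[-1.0, 0.008, -0.0], [0.008, 1.0, 0.0], [0.0, 0.0, -1.0]]
contact_force: [-0.2, 0.7, 5.5]
width: 0.0607
gripper_force: 65.3
```

```bash
python3 s.py
```

```text
{'clock': 9.8167, 'eef_pos': [0.5355, 0.0964, 0.0584], 'contact_force': [-0.1542, 0.7367, 5.5291], 'torque': [0.2304, 0.0713, -0.6682], 'width': 0.0607, 'gripper_force': 65.2841} 89.55219625799587 2.050722537222008
```

{"method": "jog_arm", "body": {"series": [[0.35,0,0,0,-0.8],[0.35,0,0,0,0]]}}

```text
clock: 9.98
eef_pos: [0.5355, 0.0963, 0.0584]
tcp_rot: [[-1.0, 0.021, -0.0], [0.021, 1.0, 0.0], [0.0, 0.0, -1.0]]
contact_force: [-0.7, 0.9, 6.2]
width: 0.0605
gripper_force: 65.1
```

```bash
python3 s.py
```

```text
{'clock': 9.9833, 'eef_pos': [0.5355, 0.0963, 0.0584], 'contact_force': [-0.6832, 0.8834, 6.2272], 'torque': [0.2585, 0.1286, -0.3812], 'width': 0.0605, 'gripper_force': 65.1344} 88.80956871683358 2.7963634836736926
```

The moment is -0.38 N m at 88.8°, firm against the stop. The total turn is about 109° (1.9 rad), which is within the given range. Now release and rise.

{"method": "jog_arm", "body": {"series": [[0.25,0,0,0,0],[0.15,0,0,0,0],[0,0,0,0,0],[0,0,0,0,0],[0,0,0,0,0],[0,0,0,10,0],[0,0,0,25,0],[0,0,0,35,0],[0,0,0,35,0],[0,-20,-30,0,-7],[0,-20,-30,0,-7],[0,-20,-30,0,-7]]}}

```text
clock: 10.98
eef_pos: [0.4752, 0.0056, 0.1637]
tcp_rot: [[-0.925, 0.38, 0.001], [0.38, 0.925, -0.0], [-0.001, 0.0, -1.0]]
contact_force: [-0.2, -1.0, 0.2]
width: 0.0855
gripper_force: 0.0
```

{"method": "jog_arm", "body": {"series": [[0,0,-40,0,-7],[0,0,-40,0,-7],[0,0,-40,0,-7],[0,0,-40,0,-7],[0,0,-40,0,0],[0,0,-40,0,0],[0,0,-40,0,0],[0,0,0,0,0],[0,0,0,0,0],[0,0,0,0,0]]}}

```text
clock: 11.82
eef_pos: [0.4755, -0.2735, 0.1632]
tcp_rot: [[-0.642, 0.767, -0.0], [0.767, 0.642, 0.001], [0.001, 0.0, -1.0]]
contact_force: [0.1, -0.6, 0.6]
width: 0.0856
gripper_force: 0.0
```

```bash
python3 s.py; python3 - <<'E'
from h import *
p,d,c=grab('top');P=cloud(d,c);hsv=cv2.cvtColor(p,cv2.COLOR_RGB2HSV);dark=hsv[...,2]<45
m=(abs(P[...,2]-.050)<.006);m[:,:250]=0;m[:,380:]=0;m[:155]=0;m[245:]=0
print('case',cv2.minAreaRect(P[m][:,:2].astype(np.float32)))
for nm,u,v,w in(('mat',336,199,24),('wheel',281,196,17)):
    m=np.zeros(dark.shape,bool);m[v-w:v+w,u-w:u+w]=dark[v-w:v+w,u-w:u+w]
    q=P[m];z=np.median(q[:,2]);t=q[abs(q[:,2]-z)<.006];print(nm,z,t[:,2].mean(),cv2.minEnclosingCircle(t[:,:2].astype(np.float32)))
cv2.imwrite('pics/t6.png',cv2.resize(p[140:300,240:500],None,fx=3,fy=3,interpolation=2)[...,::-1])
E
```

```text
{'clock': 11.8167, 'eef_pos': [0.4755, -0.2735, 0.1632], 'contact_force': [0.1007, -0.5746, 0.5985], 'torque': [0.0161, 0.03, -0.0194], 'width': 0.0856, 'gripper_force': 0.0} 39.917203047522534 11.657081433258533
case ((0.5343407392501831, 0.012012079358100891), (0.1908794641494751, 0.27936315536499023), 0.4814511835575104)
mat 0.06888821805635503 0.06883503586321049 ((0.5353313684463501, -0.037776391953229904), 0.04874112084507942)
wheel 0.12162110754824329 0.12152224711392877 ((0.5323668122291565, 0.09621861577033997), 0.03113541007041931)
```

View pics/t6.png

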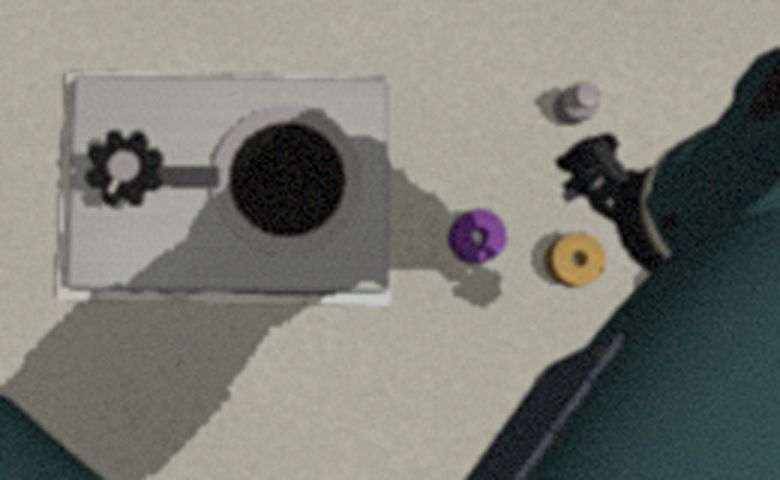

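The image shows the scale unmoved. The wheel has risen about 7.4 mm, the mat is at (287,180) in the crop and the brass ring at (577,260), with knob and purple rings around it. I'll take the ring with the closing line at -14°, between the purple neighbours.

{"method": "jog_arm", "body": {"series": [[0,1.5,-8.5,0,-6],[0,0,-8,0,-6],[0,0,-8,0,-6],[0,0,0,0,-6],[0,0,0,0,-6],[0,0,0,0,-6],[0,0,0,0,-6],[0,0,0,-30,-6],[0,0,0,-30,-6],[0,0,0,-20,0],[0,0,0,0,0],[0,0,0,0,0]]}}

```text
clock: 12.87
eef_pos: [0.4771, -0.2969, 0.0836]
tcp_rot: [[0.241, 0.971, -0.001], [0.971, -0.241, 0.001], [0.001, -0.001, -1.0]]
contact_force: [0.2, -0.7, 0.6]
width: 0.0852
gripper_force: 0.0
```

```bash
python3 s.py; python3 - <<'E'
from h import *
p,d,c=grab('scene');P=cloud(d,c);o=r.get_obs();t=np.array(o['eef_pos']);R=np.array(o['tcp_rot']);L=(P-t)@R
m=(abs(L[...,0])<.03)&(abs(L[...,1])<.07)&(P[...,2]>.04)&(P[...,2]<.25)
for s in(1,-1):
    q=L[m&(s*L[...,1]>.02)];e=q[q[:,2]>np.percentile(q[:,2],75)] if len(q) else q;print(s,len(q),(t[2]-np.sort(q[:,2])[-8:]).round(4),e[:,1].min(),e[:,1].max())
cv2.imwrite('pics/s7.png',cv2.resize(p[90:230,200:360],None,fx=4,fy=4,interpolation=2)[...,::-1])
E
```

```text
{'clock': 12.8667, 'eef_pos': [0.4771, -0.2969, 0.0836], 'contact_force': [0.2384, -0.7017, 0.6375], 'torque': [-0.0176, 0.0044, -0.0311], 'width': 0.0852, 'gripper_force': 0.0} -13.925277000268357 63.7180635244171
1 493 [0.1406 0.1379 0.1376 0.1362 0.1359 0.1346 0.1335 0.1299] 0.03634505550139554 0.06952156363385807
-1 365 [0.1365 0.1364 0.136  0.136  0.1358 0.1339 0.1339 0.1294] -0.0652707142188212 -0.044829666586931716
```

View pics/s7.png

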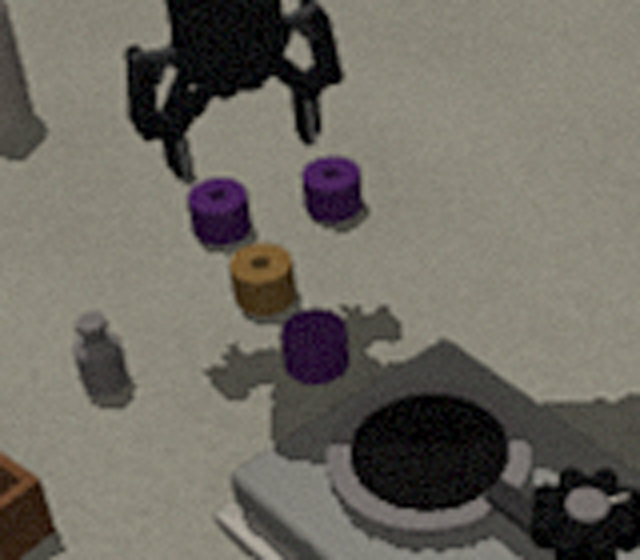

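The image shows the hand above the ring (ring at (262,280) in the crop, tips at (185,175) and (308,138)). I'll descend 112 mm.

{"method": "jog_arm", "body": {"series": [[0,0,-0.5,-30,0],[0,0,0,-30,0],[0,0,0,-20,0],[0,0,0,-15,0],[0,0,0,-10,0],[0,0,0,-7,0],[0,0,0,0,0],[0.15,0,0,0,0],[0.25,0,0,0,0],[0.35,0,0,0,0],[0.35,0,0,0,0],[0.35,0,0,0,0]]}}

```text
clock: 13.92
eef_pos: [0.4775, -0.299, -0.0282]
tcp_rot: [[0.243, 0.97, 0.001], [0.97, -0.243, -0.0], [-0.0, 0.001, -1.0]]
contact_force: [0.9, 1.0, -0.3]
width: 0.0555
gripper_force: 0.0
```

```bash
python3 s.py
```

```text
{'clock': 13.9167, 'eef_pos': [0.4775, -0.299, -0.0282], 'contact_force': [0.9064, 0.9821, -0.331], 'torque': [-0.0403, 0.0138, -0.0057], 'width': 0.0555, 'gripper_force': 0.0} -14.05341645108205 63.7101753578839
```

{"method": "jog_arm", "body": {"series": [[0.38,0,0,0,0],[0.4,0,0,0,0],[0.42,0,0,0,0],[0.44,0,0,0,0],[0.46,0,0,0,0],[0.5,0,0,0,0],[0.5,0,0,0,0],[0.5,0,0,0,0],[0.5,0,0,0,0]]}}

```text
clock: 14.67
eef_pos: [0.4775, -0.2989, -0.0281]
tcp_rot: [[0.243, 0.97, 0.001], [0.97, -0.243, -0.0], [-0.0, 0.001, -1.0]]
contact_force: [-1.7, 1.8, 8.9]
width: 0.0471
gripper_force: 60.0
```

```bash
python3 s.py
```

```text
{'clock': 14.6667, 'eef_pos': [0.4775, -0.2989, -0.0281], 'contact_force': [-1.7349, 1.8357, 8.8978], 'torque': [0.3355, 0.1992, -0.0163], 'width': 0.0471, 'gripper_force': 59.9962} -14.05391095363511 63.71289485823467
```

{"method": "jog_arm", "body": {"series": [[0.5,0,0,10,0],[0.5,0,0,25,0],[0.5,0,0,35,0],[0.5,0,0,30,0],[0.5,7.3,32.6,0,0],[0.5,7.4,32.7,0,0],[0.5,7.4,32.7,0,0],[0.5,7.4,32.7,0,0],[0.5,7.4,32.7,0,0],[0.5,7.4,32.7,0,0],[0.5,7.4,32.7,0,0],[0.5,7.3,32.5,0,0]]}}

```text
clock: 15.67
eef_pos: [0.536, -0.0358, 0.0717]
tcp_rot: [[0.243, 0.97, -0.0], [0.97, -0.243, 0.0], [-0.0, -0.0, -1.0]]
contact_force: [0.2, -0.5, -6.0]
width: 0.0471
gripper_force: 63.1
```

{"method": "jog_arm", "body": {"series": [[0.5,0,0,0,0],[0.5,0,0,0,0],[0.5,0,0,0,0],[0.5,0,0,0,0],[0.5,0,0,0,0]]}}

```text
clock: 16.08
eef_pos: [0.536, -0.0384, 0.0714]
tcp_rot: [[0.244, 0.97, -0.0], [0.97, -0.244, -0.0], [-0.0, -0.0, -1.0]]
contact_force: [0.2, -0.2, -3.3]
width: 0.0473
gripper_force: 63.1
```

```bash
python3 s.py; python3 - <<'E'
from h import *
p,d,c=grab('scene');P=cloud(d,c);hsv=cv2.cvtColor(p,cv2.COLOR_RGB2HSV)
m=cv2.inRange(hsv,(8,80,40),(32,255,255))>0
B=m&(abs(P[...,0]-.536)<.06)&(abs(P[...,1]+.037)<.06)&(P[...,2]>.08);q=P[B];print(len(q),q.min(0),q.max(0),np.median(q,0))
cv2.imwrite('pics/s8.png',cv2.resize(p[90:250,220:420],None,fx=3.5,fy=3.5,interpolation=2)[...,::-1])
E
```

```text
{'clock': 16.0833, 'eef_pos': [0.536, -0.0384, 0.0714], 'contact_force': [0.206, -0.1788, -3.3159], 'torque': [-0.0055, -0.0307, -0.0358], 'width': 0.0473, 'gripper_force': 63.1117} -14.133837831276534 91.34730993944625
348 [ 0.50933298 -0.06551687  0.10123253] [ 0.57627141 -0.01297767  0.47872015] [ 0.53999777 -0.02756275  0.13337976]
```

View pics/s8.png

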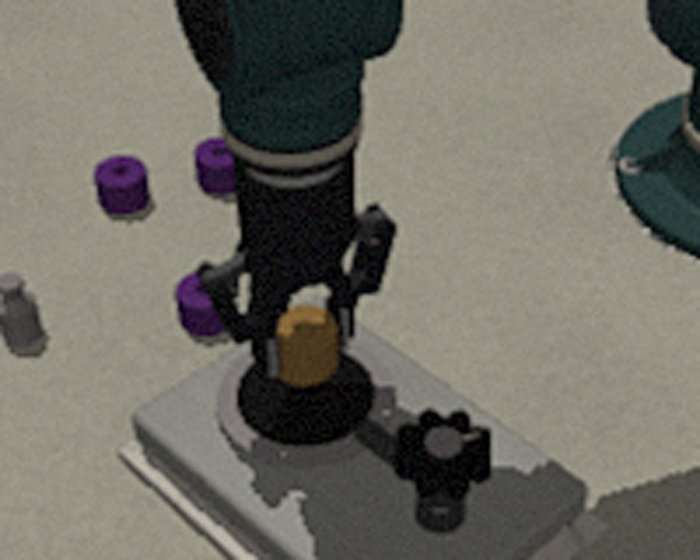

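The ring is held upright over the mat (ring at (307,345), mat at (307,395) in the crop). I'll lower it onto the mat.

{"method": "jog_arm", "body": {"series": [[0.5,0,0,-10,0],[0.5,0,0,-9,0],[0.5,0,0,-6,0],[0.5,0,0,-3,0],[0.5,0,0,0,0],[0.5,0,0,0,0]]}}

```text
clock: 16.63
eef_pos: [0.5362, -0.0376, 0.0434]
tcp_rot: [[0.243, 0.97, -0.0], [0.97, -0.243, 0.0], [0.0, -0.0, -1.0]]
contact_force: [0.7, -0.4, -4.5]
width: 0.0471
gripper_force: 63.2
```

```bash
python3 s.py
```

```text
{'clock': 16.6333, 'eef_pos': [0.5362, -0.0376, 0.0434], 'contact_force': [0.7169, -0.42, -4.4562], 'torque': [-0.0025, 0.0025, 0.0334], 'width': 0.0471, 'gripper_force': 63.1965} -14.06239461640452 91.36465392267722
```

{"method": "jog_arm", "body": {"series": [[0.5,0,0,-1,0],[0.5,0,0,-1,0],[0.5,0,0,0,0]]}}

```text
clock: 16.88
eef_pos: [0.5363, -0.0375, 0.0414]
tcp_rot: [[0.243, 0.97, 0.0], [0.97, -0.243, -0.0], [-0.0, 0.0, -1.0]]
contact_force: [0.3, 0.4, -4.1]
width: 0.0471
gripper_force: 63.2
```

```bash
python3 s.py
```

```text
{'clock': 16.8833, 'eef_pos': [0.5363, -0.0375, 0.0414], 'contact_force': [0.2522, 0.4366, -4.0564], 'torque': [0.0033, -0.0168, -0.0112], 'width': 0.0471, 'gripper_force': 63.1972} -14.050155032118951 91.36573964389775
```

{"method": "jog_arm", "body": {"series": [[0.5,0,0,-1,0],[0.5,0,0,0,0]]}}

```text
clock: 17.05
eef_pos: [0.5364, -0.0375, 0.0405]
tcp_rot: [[0.243, 0.97, 0.0], [0.97, -0.243, -0.0], [0.0, 0.0, -1.0]]
contact_force: [0.7, 0.9, -2.7]
width: 0.0468
gripper_force: 63.2
```

```bash
python3 s.py
```

```text
{'clock': 17.05, 'eef_pos': [0.5364, -0.0375, 0.0405], 'contact_force': [0.7335, 0.889, -2.7312], 'torque': [-0.0534, -0.0222, 0.008], 'width': 0.0468, 'gripper_force': 63.2276} -14.050470035853204 91.36491435047795
```

{"method": "jog_arm", "body": {"series": [[0.5,0,0,-1,0],[0.5,0,0,0,0]]}}

```text
clock: 17.22
eef_pos: [0.5364, -0.0375, 0.0394]
tcp_rot: [[0.243, 0.97, 0.0], [0.97, -0.243, -0.0], [0.0, 0.0, -1.0]]
contact_force: [-0.0, 0.3, -1.4]
width: 0.0469
gripper_force: 63.4
```

```bash
python3 s.py
```

```text
{'clock': 17.2167, 'eef_pos': [0.5364, -0.0375, 0.0394], 'contact_force': [-0.01, 0.3206, -1.3708], 'torque': [0.0338, -0.0198, -0.054], 'width': 0.0469, 'gripper_force': 63.3772} -14.05291714260135 91.36739545409483
```

{"method": "jog_arm", "body": {"series": [[0.5,0,0,-1,0],[0.5,0,0,0,0]]}}

```text
clock: 17.38
eef_pos: [0.5364, -0.0375, 0.0384]
tcp_rot: [[0.243, 0.97, 0.0], [0.97, -0.243, -0.0], [0.0, 0.0, -1.0]]
contact_force: [0.5, 0.9, -0.4]
width: 0.0466
gripper_force: 63.5
```

```bash
python3 s.py
```

```text
{'clock': 17.3833, 'eef_pos': [0.5364, -0.0375, 0.0384], 'contact_force': [0.4562, 0.9214, -0.3752], 'torque': [0.031, -0.035, -0.0002], 'width': 0.0466, 'gripper_force': 63.5154} -14.051294264543165 91.36415458041475
```

The pan now carries the weight. Release and rise.

{"method": "jog_arm", "body": {"series": [[0.4,0,0,0,0],[0.3,0,0,0,0],[0.2,0,0,0,0],[0.1,0,0,0,0],[0.1,0,0,0,0],[0.05,0,0,5,0],[0.05,0,0,15,0],[0.05,0,0,30,0],[0.05,0,0,40,0],[0.05,0,0,40,0],[0.05,-30,-25,0,0],[0.05,-30,-25,0,0]]}}

```text
clock: 18.38
eef_pos: [0.4781, -0.088, 0.171]
tcp_rot: [[0.24, 0.971, 0.005], [0.971, -0.24, -0.002], [-0.001, 0.006, -1.0]]
contact_force: [-0.6, -1.0, -0.3]
width: 0.0808
gripper_force: 0.0
```

{"method": "jog_arm", "body": {"series": [[0.05,-25,-33,0,0],[0.05,-25,-33,0,0],[0.05,0,-40,0,0],[0.05,0,-40,0,0],[0.05,0,-40,0,0],[0.05,0,-40,0,0],[0.05,0,0,0,0],[0.05,0,0,0,0],[0.05,0,0,0,0],[0.05,0,0,0,0]]}}

```text
clock: 19.22
eef_pos: [0.4262, -0.3125, 0.1686]
tcp_rot: [[0.242, 0.97, -0.0], [0.97, -0.242, 0.0], [0.0, -0.0, -1.0]]
contact_force: [0.0, 1.3, -0.5]
width: 0.081
gripper_force: 0.0
```

```bash
python3 s.py; python3 - <<'E'
from h import *
p,d,c=grab('top');P=cloud(d,c);hsv=cv2.cvtColor(p,cv2.COLOR_RGB2HSV)
m=cv2.inRange(hsv,(8,80,40),(32,255,255))>0
m[:,:305]=0;m[:,372:]=0;m[:165]=0;m[240:]=0
q=P[m];z=np.percentile(q[:,2],70);t=q[abs(q[:,2]-z)<.006];print('ring',len(q),z,cv2.minEnclosingCircle(t[:,:2].astype(np.float32)))
dk=hsv[...,2]<45;k=np.zeros_like(dk);k[175:223,312:360]=dk[175:223,312:360];q=P[k];z=np.median(q[:,2]);t=q[abs(q[:,2]-z)<.005];print('mat',z,cv2.minEnclosingCircle(t[:,:2].astype(np.float32)))
k[:]=0;k[179:213,264:298]=dk[179:213,264:298];print('wheel top',np.median(P[k][:,2]))
m=(abs(P[...,2]-.050)<.006);m[:,:250]=0;m[:,380:]=0;m[:155]=0;m[245:]=0
print('case',cv2.minAreaRect(P[m][:,:2].astype(np.float32)))
cv2.imwrite('pics/t9.png',cv2.resize(p[140:300,240:500],None,fx=3,fy=3,interpolation=2)[...,::-1])
E
```

```text
{'clock': 19.2167, 'eef_pos': [0.4262, -0.3125, 0.1686], 'contact_force': [0.0024, 1.2607, -0.5272], 'torque': [-0.0154, 0.0235, 0.0203], 'width': 0.081, 'gripper_force': 0.0} -14.006668926635129 58.917203100948285
ring 355 0.10070935479603302 ((0.5354766845703125, -0.03629343956708908), 0.023807566612958908)
mat 0.06643764586619405 ((0.5348353981971741, -0.03815586119890213), 0.048324454575777054)
wheel top 0.12175826046842375
case ((0.5343459844589233, 0.012077391147613525), (0.1908133327960968, 0.2794647514820099), 0.46446242928504944)
```

View pics/t9.png

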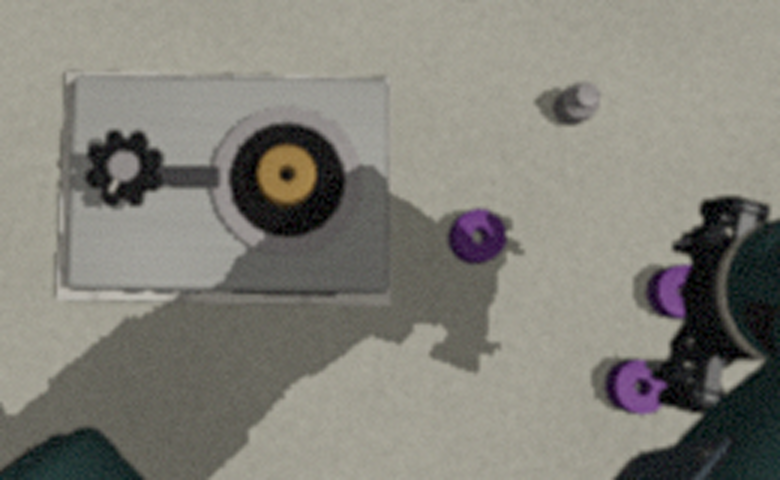

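The ring stands in the middle of the mat (287,175 in the crop), about 2 mm off centre. The wheel is still raised and the scale has not moved. Tips are at about z 0.21, clear of everything, so I'm handing in.

```bash
python3 -c "
from plant import r
print(r.sign_off())"
```

```text
the job is handed in; nothing more can be done
None
```

The job is handed in: the clamp screw is out at its felt stop, and the big brass ring weight stands released about 2 mm from the mat's centre. The turning moment spiked to about 2 N m at the stop, past the 0.7 N m caution, but the camera shows the scale has not moved.

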